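Turn the condiment row round onto the new rack

TASK

A left-handed cook wants the condiment row turned round: move the two jars, the spice jar and the salt shaker from the wooden rack to the white rack in reverse order, so that whatever stands at the left end of the wooden rack ends at the right end of the white one, and so on along the row. Stand each one upright, centred on its own round black pad, and leave the tea light, lemon and mug where they are; mind the wall cabinets, which hang over the back of the worktop.

Things in the scene. Friction and masses are not known exactly. Their poses are not given: they have to be found in the camera images.
- jam_jar: loose round glass jar of red jam with a flat red lid: 65 mm across, 97 mm high, the straight lid 64 mm across from 86 mm up, body about 62 mm; 0.27 to 0.47 kg. Origin: centre of its underside, z along its upright axis. Starts upright on its cork mat on the wooden rack, within 4 mm of the mat's centre, leaning 2 degrees at most, at any yaw.
- dark_lid_jar: loose round glass jar with a flat dark lid: 68 mm across at its widest (mid height), 99 mm high, the lid 64 mm across from 88 mm up; 0.32 to 0.55 kg. Origin: centre of its underside, z along its upright axis. Starts upright on its cork mat on the wooden rack, within 4 mm of the mat's centre, leaning 2 degrees at most, at any yaw.
- spice_jar: loose slim spice jar with a tall red cap, the tallest of the four: 106 mm high, body 42 mm across, cap 45 mm across from 85 mm up; 0.08 to 0.15 kg. Origin: centre of its underside, z along its upright axis. Starts upright on its cork mat on the wooden rack, within 4 mm of the mat's centre, leaning 2 degrees at most, at any yaw.
- salt_shaker: loose small salt shaker with a grey domed top, the shortest of the four: 90 mm high, 44 mm across, the top narrowing to 34 mm above about 70 mm; 0.07 to 0.13 kg. Origin: centre of its underside, z along its upright axis. Starts upright on its cork mat on the wooden rack, within 4 mm of the mat's centre, leaning 2 degrees at most, at any yaw.
- jam_jar_mat: fixed round cork mat, 68 mm across and 3 mm thick, on the wooden rack, on which the jam jar stands at the start; it stays there, so it marks that thing's starting place in the row. Origin: centre of its underside; its top is 3 mm above.
- dark_lid_jar_mat: fixed round cork mat, 68 mm across and 3 mm thick, on the wooden rack, on which the dark-lidded jar stands at the start; it stays there, so it marks that thing's starting place in the row. Origin: centre of its underside; its top is 3 mm above.
- spice_jar_mat: fixed round cork mat, 68 mm across and 3 mm thick, on the wooden rack, on which the spice jar stands at the start; it stays there, so it marks that thing's starting place in the row. Origin: centre of its underside; its top is 3 mm above.
- salt_shaker_mat: fixed round cork mat, 68 mm across and 3 mm thick, on the wooden rack, on which the salt shaker stands at the start; it stays there, so it marks that thing's starting place in the row. Origin: centre of its underside; its top is 3 mm above.
- wooden_rack: old rack, fixed: wooden board 100 mm deep, upper face at z = 30 mm, end boards (tops at 76 mm, inner faces at y = +/-166 mm), back rail at x = 44, z = 55 mm. Origin: underside centre; x away from the robot, y along the row to its left end as the robot sees it (turned up to 9 degrees), z up. The cork mats lie on it at x = 0, y = +120, +40, -40, -120 mm.
- white_rack: new rack, fixed, empty: white board 100 x 344 mm, upper face at z = 30 mm, thin wire rail at z = 52 mm along the back (x = 44) and ends (y = +/-173), open front. Origin: underside centre; x away from the robot, y along the row to its left end as the robot sees it (turned up to 9 degrees), z up. Four round black pads, 68 mm across, flush, have centres at x = 0, y = +120, +40, -40, -120 mm.
- tea_light: bystander, loose: tea light in a metal cup, 38 mm across, 15 mm high, on the worktop between the two racks. Origin: centre of its underside.
- lemon: bystander, loose: lemon, 72 x 57 x 58 mm, on the worktop to the right of the right rack. Origin: centre of its underside.
- mug: bystander, loose: green and white mug, 86 x 120 mm with its handle, 88 mm high, standing behind the racks near the middle. Origin: centre of its underside.
There are look-alikes about, which are no part of the job. Leave any blue or purple look-alike of the jam_jar alone.

How it is judged:
At the end, for the whole second after the job is handed in: All four stand upright (within 0.15 rad) and at rest on the white rack, each within 15 mm, along and across, of the pad that mirrors its starting place: first from the left on the wooden rack is first from the right on the white one, and so on (x of jam_jar in the frame of white_rack between -0.015 and 0.015 m and z of jam_jar in the frame of white_rack between 0.024 and 0.036 m and angle between each of jam_jar, dark_lid_jar, spice_jar, salt_shaker's own z axis and vertical below 0.15 rad and linear speed of each of jam_jar, dark_lid_jar, spice_jar, salt_shaker below 0.02 m/s and angular speed of each of jam_jar, dark_lid_jar, spice_jar, salt_shaker below 0.2 rad/s and ((y of jam_jar_mat in the frame of wooden_rack between 0.1 and 0.14 m and y of jam_jar in the frame of white_rack between -0.135 and -0.105 m) or (y of jam_jar_mat in the frame of wooden_rack between 0.02 and 0.06 m and y of jam_jar in the frame of white_rack between -0.055 and -0.025 m) or (y of jam_jar_mat in the frame of wooden_rack between -0.06 and -0.02 m and y of jam_jar in the frame of white_rack between 0.025 and 0.055 m) or (y of jam_jar_mat in the frame of wooden_rack between -0.14 and -0.1 m and y of jam_jar in the frame of white_rack between 0.105 and 0.135 m)) and x of dark_lid_jar in the frame of white_rack between -0.015 and 0.015 m and z of dark_lid_jar in the frame of white_rack between 0.024 and 0.036 m and ((y of dark_lid_jar_mat in the frame of wooden_rack between 0.1 and 0.14 m and y of dark_lid_jar in the frame of white_rack between -0.135 and -0.105 m) or (y of dark_lid_jar_mat in the frame of wooden_rack between 0.02 and 0.06 m and y of dark_lid_jar in the frame of white_rack between -0.055 and -0.025 m) or (y of dark_lid_jar_mat in the frame of wooden_rack between -0.06 and -0.02 m and y of dark_lid_jar in the frame of white_rack between 0.025 and 0.055 m) or (y of dark_lid_jar_mat in the frame of wooden_rack between -0.14 and -0.1 m and y of dark_lid_jar in the frame of white_rack between 0.105 and 0.135 m)) and x of spice_jar in the frame of white_rack between -0.015 and 0.015 m and z of spice_jar in the frame of white_rack between 0.024 and 0.036 m and ((y of spice_jar_mat in the frame of wooden_rack between 0.1 and 0.14 m and y of spice_jar in the frame of white_rack between -0.135 and -0.105 m) or (y of spice_jar_mat in the frame of wooden_rack between 0.02 and 0.06 m and y of spice_jar in the frame of white_rack between -0.055 and -0.025 m) or (y of spice_jar_mat in the frame of wooden_rack between -0.06 and -0.02 m and y of spice_jar in the frame of white_rack between 0.025 and 0.055 m) or (y of spice_jar_mat in the frame of wooden_rack between -0.14 and -0.1 m and y of spice_jar in the frame of white_rack between 0.105 and 0.135 m)) and x of salt_shaker in the frame of white_rack between -0.015 and 0.015 m and z of salt_shaker in the frame of white_rack between 0.024 and 0.036 m and ((y of salt_shaker_mat in the frame of wooden_rack between 0.1 and 0.14 m and y of salt_shaker in the frame of white_rack between -0.135 and -0.105 m) or (y of salt_shaker_mat in the frame of wooden_rack between 0.02 and 0.06 m and y of salt_shaker in the frame of white_rack between -0.055 and -0.025 m) or (y of salt_shaker_mat in the frame of wooden_rack between -0.06 and -0.02 m and y of salt_shaker in the frame of white_rack between 0.025 and 0.055 m) or (y of salt_shaker_mat in the frame of wooden_rack between -0.14 and -0.1 m and y of salt_shaker in the frame of white_rack between 0.105 and 0.135 m))); the robot touches nothing.
It fails at once if the tea light, lemon or mug is moved by more than 25 mm (distance of any of tea_light, lemon, mug from where it was at the start of the episode above 0.025 m).
It also fails if it takes over 115 s, if anything falls off the work surface, if the arm or the gripper's body presses on something with over 40 N, if the wrist force passes 120 N, or if a joint passes its speed limit or range.

ROBOT

A 6-joint arm with a two-finger parallel gripper is mounted at the origin on a cart in front of the work surface, level with it; the furniture and walls round the work are solid. World frame = base frame: x ahead of the robot, y to its left, z up, the work surface at z = 0. Lengths are in m, angles in rad, forces in N, time in s.
With the tool pointing down it reaches from about 0.225 to 0.875 m from the base axis. Payload 3.4 kg.
Tool frame: the origin (TCP) lies at the very end of the fingers, on their centre line; the grasp point (between the pads) lies 19 mm behind it (manip.pinch_z is the distance from the TCP to the grasp point, in m); z points along the fingers, y is the line along which they close (so a half turn about z gives the same grasp; the last joint's range is limited). The gripper opens to 85 mm and grips with 20 to 120 N. Pads are 22 mm wide; open, the fingers measure 114 mm over their backs; the gripper's body (76 mm by 85 mm) begins 54 mm behind the grasp point. The pads swing forward as they close: fully open they stand 13 mm farther back than shut.
Start: joints at [1.112, 0.276, 1.505, -0, 1.361, -0.121], TCP at [0.191, 0.543, 0.231] pointing down, gripper open.
Joint ranges: [-2.89, 2.89], [-0.75, 2.08], [0.22, 2.7], [-1.18, 4.32], [0.11, 2.71], [-2.7, 2.7]. Speed limits (rad/s): [2.57, 2.57, 3.14, 3.14, 3.14, 3.14].

INTERFACE

Orientations are given as a unit quaternion [w, x, y, z].
In Python, from rig import manip gives the robot as it stands. The module is installed in compiled form; this text tells all that it offers.
- The arm moves only by the shell command python3 -m jog 'ROWS' [FORCE]. ROWS is JSON, a list of rows, each an object of numbers: "dx", "dy", "dz": the shift along the tool's x, y, z each as a share of 25 cm, from -1 to 1; "ax", "ay", "az": the turn, a rotation vector about the tool's x, y, z each as a share of 90 degrees, from -1 to 1; "grip": the opening, from -1 (shut) to 1 (fully open), so that 0 is half open. A call has 1 to 5 rows; each row is the pose to reach, as a shift and turn from the pose commanded when the call began, along the tool's axes at that moment; what a row does not reach only later rows make up. A row lasts 1/12 s, in which the tool goes at most 41.7 mm and 7.16 degrees, less where a joint would pass 70% of its speed; a pose out of reach is approached as far as the arm can. A call with a number of a shift or a turn outside -1 to 1 is refused whole. A call with a gripper value outside its range is refused whole. The fingers move at their own pace and stop on an object; FORCE is the grip in N (left out, the last holds). Time passes only in rows, so rows that repeat a pose let the fingers close. It gives the time, the measured TCP pose, the force, the opening and the grip force at its end, in the units of the state.
- manip.get_state(): the state, without advancing time (a new reading comes with each control period).
- manip.get_image(name): name is "scene" or "top" or "wrist"; returns a dict with "img" (480x640x3 uint8, red, green, blue), "mtx" (3x3 intrinsics, pixels), "world_to_cam" (4x4, takes a point from world to camera coordinates); the wrist camera has in their place "T_tool_cam" (4x4, takes a point from camera to tool coordinates, whose origin is the TCP and whose axes are the flange's). Camera axes: x right, y down, z forward; pixel columns grow to the right and rows downward; lengths in m; the calibration is good to about 2 mm. A picture is of the moment at which its call begins: read the wrist's pose just before it. There is no depth.
- manip.sign_off(): hands the job in; it is judged then, once.
The state is a dict: "clock": time; "qpos": joint angles; "qd": joint speeds; "effort": joint torques, N m; "position": TCP position; "ee_rot": TCP orientation; "contact_force": force on the tool from outside, world axes, zero at the start; "moment": the same for the moment, N m; "width": finger opening in m; "gripper_force": force on a finger pad.
Only numpy, scipy, OpenCV 4.12 (cv2) and the standard library are available. Lean on these libraries where they do the work, as an engineer would, in place of code of your own. Each camera call takes 0.05 s, during which the arm holds its last target. There are 200 camera calls.

## Working session

There is one attempt and no reset: what is moved stays moved. The work goes in short steps, Python scripts to look and compute and a shell command to move; the robot and the scene stay as the last step left them, time stands still between calls to the robot, and variables do not carry over. Pictures are saved under pics/ and viewed, at most 14 in all, crops included, and the job is handed in when it is done.

```bash
mkdir -p pics; cat > h.py <<'E'
import numpy as np,cv2,sys
from rig import manip
from scipy.spatial.transform import Rotation as R
def ray(im,u,v,z):
    M=im["mtx"];T=im["world_to_cam"];d=T[:3,:3].T@np.linalg.solve(M,[u,v,1.]);c=-T[:3,:3].T@T[:3,3]
    return c+d*(z-c[2])/d[2]
def proj(im,p):
    p=im["world_to_cam"]@np.r_[p,1];q=im["mtx"]@p[:3];return q[:2]/q[2]
E
python3 - <<'E'
from h import *
for n in("scene","top"):
    im=manip.get_image(n);cv2.imwrite(f"pics/{n}0.png",im["img"][:,:,::-1]);np.savez(f"{n}0.npz",**im)
    T=im["world_to_cam"];print(n,-T[:3,:3].T@T[:3,3])
s=manip.get_state();print(s)
E
```

```text
scene [-0.23731261 -0.59054925  1.04584949]
top [-0.24204278  0.14833704  1.52404025]
{'clock': 0.1, 'qpos': array([ 1.11200583e+00,  2.76529021e-01,  1.50599241e+00,  2.66673013e-05,
        1.36071008e+00, -1.20997566e-01]), 'qd': array([-1.38160012e-05, -5.63639988e-04, -3.64202694e-03,  2.04094461e-04,
        2.10077952e-04,  2.18073229e-04]), 'effort': array([ 3.23886627e-03, -4.17698979e+01, -2.46404582e+01, -7.36100537e-05,
        5.82672888e-03,  1.14568928e-05]), 'position': array([0.19034511, 0.54208696, 0.2305334 ]), 'ee_rot': array([-2.46727682e-04,  1.68097315e-01,  9.85770065e-01, -7.81507902e-04]), 'contact_force': array([ 0.3723924 , -0.33241116, -0.14259301]), 'moment': array([ 0.02454795,  0.03457915, -0.05922186]), 'gripper_force': 0.0, 'width': 0.08528297169874827}
```

View pics/scene0.png

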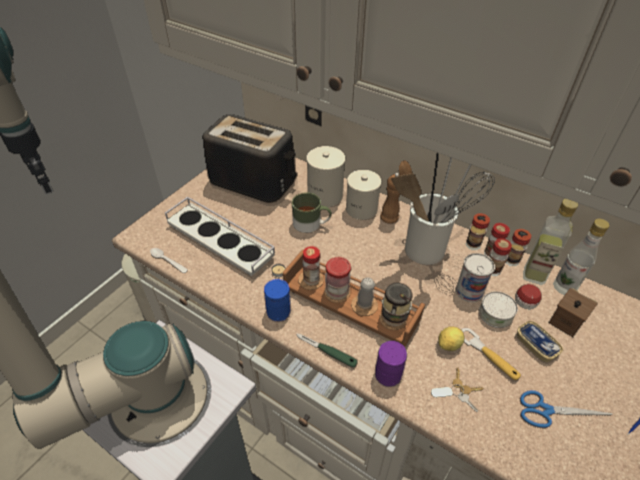

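View pics/top0.png

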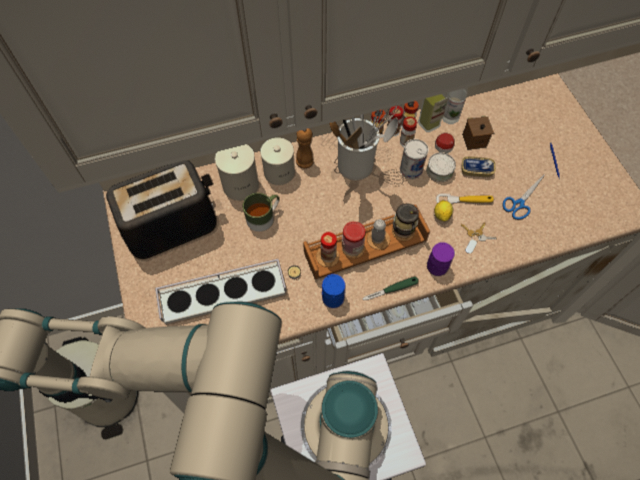

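The row on the wooden rack from left to right (scene image) is: spice jar (311,265), jam jar with red lid (338,280), salt shaker (366,293), dark-lidded jar (396,305). The blue jar (277,300), the purple jar (391,363) and the small red-capped jars at the back (about 500,240) are look-alikes that are not on the cork mats. The white rack is on the left, with its four black pads at (190,217) to (249,253). Next I'll measure the positions.

```bash
python3 - <<'E'
from h import *
for n,roi in(("top",(150,255,295,325)),("scene",(160,195,280,275))):
    im=dict(np.load(n+"0.npz"));g=im["img"].max(2);x0,y0,x1,y1=roi
    m=(g[y0:y1,x0:x1]<60).astype(np.uint8)
    k,l,st,c=cv2.connectedComponentsWithStats(m)
    print(n)
    for i in range(1,k):
        if st[i,4]>80:
            u,v=c[i]+[x0,y0];print(st[i],(round(u,1),round(v,1)),ray(im,u,v,.03).round(4))
t=cv2.imread("pics/top0.png")[195:280,300:460];s=cv2.imread("pics/scene0.png")[235:345,270:430]
a=cv2.resize(t,(640,340),interpolation=3);b=cv2.resize(s,(640,440),interpolation=3)
cv2.imwrite("pics/top_c.png",cv2.resize(t,(800,425),interpolation=3));cv2.imwrite("pics/scene_c.png",cv2.resize(s,(800,550),interpolation=3))
E
```

```text
top
[102  16  22  20 347] (np.float64(262.8), np.float64(280.7)) [0.4407 0.0969 0.03  ]
[ 75  22  22  21 353] (np.float64(235.2), np.float64(287.3)) [0.4448 0.1763 0.03  ]
[ 46  29  23  21 366] (np.float64(207.1), np.float64(294.1)) [0.4493 0.2565 0.03  ]
[ 18  36  23  21 371] (np.float64(178.7), np.float64(301.1)) [0.4532 0.3366 0.03  ]
scene
[ 85   0  35   8 180] (np.float64(265.4), np.float64(197.6)) [0.6558 0.2063 0.03  ]
[ 20  17  20  12 199] (np.float64(189.8), np.float64(217.5)) [0.4555 0.3381 0.03  ]
[ 39  28  20  13 215] (np.float64(208.5), np.float64(228.9)) [0.4508 0.2577 0.03  ]
[ 58  39  21  14 234] (np.float64(228.2), np.float64(240.5)) [0.4471 0.1778 0.03  ]
[ 78  51  22  15 257] (np.float64(248.9), np.float64(252.9)) [0.4429 0.0975 0.03  ]
```

View pics/top_c.png

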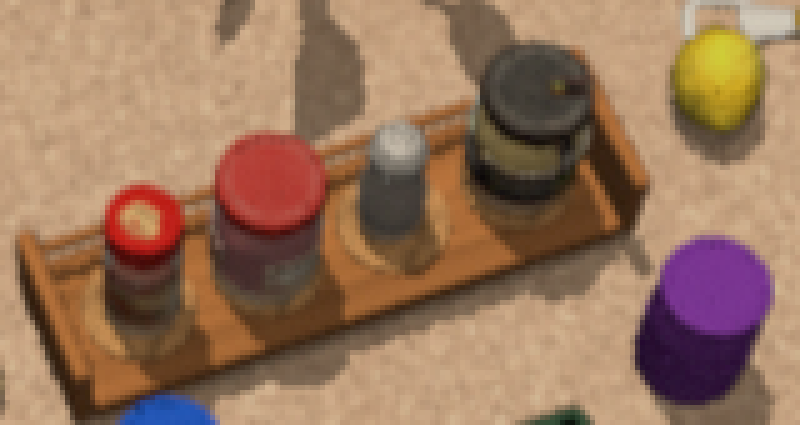

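View pics/scene_c.png

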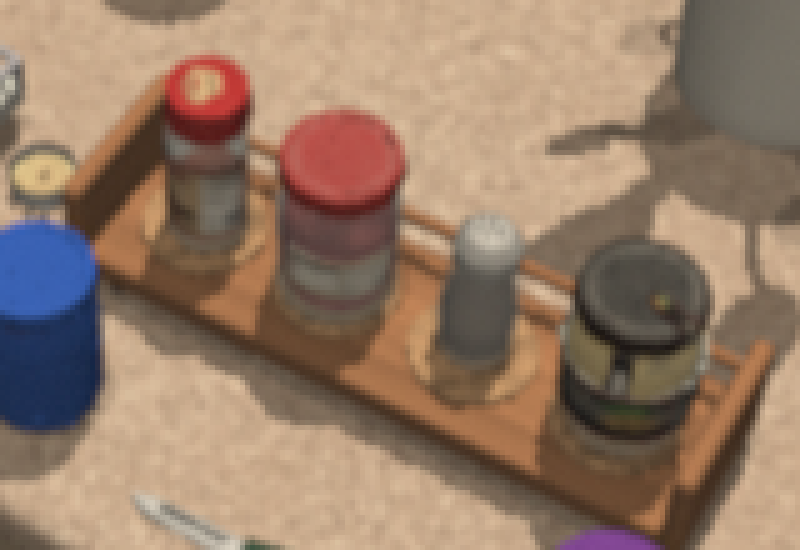

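The crops confirm the four things on the cork mats. Lid centres in full pixels, top view: spice (328.6,238.6), jam (354.2,231.2), salt (380,223), dark (408,212.6). The blue jar stands in front of the rack's left end and the purple jar beyond its right end.

```bash
cat >> h.py <<'E'
def go(x,y,z,yaw,label=""):
    "tool-frame move from the present pose to TCP x,y,z, tool down, tool y axis at heading yaw(deg) mod 180"
    s=manip.get_state();q=s["ee_rot"];r=R.from_quat([q[1],q[2],q[3],q[0]])
    best=None
    for k in(0,180):
        a=np.radians(yaw+k);Y=np.array([np.cos(a),np.sin(a),0]);Z=np.array([0,0,-1.]);t=R.from_matrix(np.c_[np.cross(Y,Z),Y,Z])
        w=(r.inv()*t).as_rotvec()
        if best is None or np.linalg.norm(w)<np.linalg.norm(best): best=w
    d=r.inv().apply(np.array([x,y,z])-s["position"])
    print(label,"d",(d/.25).round(3),"a",(best/(np.pi/2)).round(3),"TCP",s["position"].round(4),"w",round(s["width"],4),"F",s["contact_force"].round(1),"q6",round(s["qpos"][5],2),"t",round(s["clock"],1))
E
python3 - <<'E'
from h import *
T=dict(np.load("top0.npz"));S=dict(np.load("scene0.npz"))
P={}
for n,t,s,z in(("spice",(143,218),(207,90),.139),("jam",(271,181),(342,157),.130),("salt",(400,140),(490,228),.120),("dark",(540,88),(642,285),.132)):
    a=ray(T,300+t[0]/5-.4,195+t[1]/5-.4,z);b=ray(S,270+s[0]/5-.4,235+s[1]/5-.4,z)
    print(n,a.round(4),b.round(4));P[n]=(a+b)/2
d=P["spice"]-P["dark"];print(np.linalg.norm(d),"rack yaw",np.degrees(np.arctan2(-d[0],d[1])))
for n,u,v,z in(("blue",165,415,.1),("purple",717,285,.1)): print(n,ray(T,300+u/5,195+v/5,z))
print("tea",ray(T,294,272,.015),"mug",ray(T,259,207,.088))
go(.5,.05,.25,0)
E
```

```text
spice [ 0.4578 -0.1029  0.139 ] [ 0.4585 -0.1042  0.139 ]
jam [ 0.4625 -0.1792  0.13  ] [ 0.4657 -0.18    0.13  ]
salt [ 0.4699 -0.2591  0.12  ] [ 0.4749 -0.2594  0.12  ]
dark [ 0.4709 -0.3422  0.132 ] [ 0.4757 -0.3399  0.132 ]
0.23808555490850516 rack yaw 3.6522745845512485
blue [ 0.35756229 -0.08368313  0.1       ]
purple [ 0.33783739 -0.39897398  0.1       ]
tea [0.44603657 0.00337619 0.015     ] mug [0.644216   0.04721905 0.088     ]
 d [-1.821 -1.447 -0.076] a [-0.001  0.001  0.785] TCP [0.1903 0.5421 0.2305] w 0.0853 F [ 0.4 -0.3 -0.1] q6 -0.12 t 0.1
```

```bash
python3 -m jog '[{"dx":-0.6,"dy":-0.5,"az":0.39,"grip":1},{"dx":-0.6,"dy":-0.5,"az":0.39,"grip":1},{"dx":-0.6,"dy":-0.5,"az":0.39,"grip":1},{"dx":-0.6,"dy":-0.5,"az":0.39,"grip":1},{"dx":-0.6,"dy":-0.5,"az":0.39,"grip":1}]' 40; python3 -c "
from h import *
go(.4,.0,.25,0)"
```

```text
d [-1.51  -1.768 -0.075] a [-0.001  0.001  0.785] TCP [0.1903 0.5421 0.2305] w 0.0853 F [ 0.4 -0.3 -0.1] q6 -0.12 t 0.1schema error: expected keys dx, dy, dz, ax, ay, az, grip
```

All keys are required in each row.

```bash
python3 -m jog '[{"dx":-0.6,"dy":-0.5,"dz":0,"ax":0,"ay":0,"az":0.39,"grip":1},{"dx":-0.6,"dy":-0.5,"dz":0,"ax":0,"ay":0,"az":0.39,"grip":1},{"dx":-0.6,"dy":-0.5,"dz":0,"ax":0,"ay":0,"az":0.39,"grip":1},{"dx":-0.6,"dy":-0.5,"dz":0,"ax":0,"ay":0,"az":0.39,"grip":1},{"dx":-0.6,"dy":-0.5,"dz":0,"ax":0,"ay":0,"az":0.39,"grip":1}]' 40; python3 -c "
from h import *
go(.4,.0,.25,0)"
```

```text
clock: 0.52
position: [0.2913, 0.3718, 0.2309]
ee_rot: [0.0, 0.46, 0.888, -0.001]
contact_force: [0.5, 0.7, 0.6]
width: 0.0856
gripper_force: 0.0
 d [-1.466 -0.501 -0.073] a [-0.     0.001  0.391] TCP [0.2913 0.3718 0.2309] w 0.0856 F [0.5 0.7 0.6] q6 0.15 t 0.5
```

```bash
python3 -m jog '[{"dx":-0.73,"dy":-0.25,"dz":-0.05,"ax":0,"ay":0,"az":0.391,"grip":1},{"dx":-0.73,"dy":-0.25,"dz":-0.05,"ax":0,"ay":0,"az":0.391,"grip":1},{"dx":-0.73,"dy":-0.25,"dz":-0.05,"ax":0,"ay":0,"az":0.391,"grip":1},{"dx":-0.73,"dy":-0.25,"dz":-0.05,"ax":0,"ay":0,"az":0.391,"grip":1},{"dx":-0.73,"dy":-0.25,"dz":-0.05,"ax":0,"ay":0,"az":0.391,"grip":1}]'; python3 -m jog '[{"dx":0,"dy":0,"dz":0,"ax":0,"ay":0,"az":0,"grip":0.4},{"dx":0,"dy":0,"dz":0,"ax":0,"ay":0,"az":0,"grip":0.4}]'; python3 -c "
from h import *
go(.458,-.1035,.25,0)"
```

```text
clock: 0.93
position: [0.346, 0.1869, 0.2438]
ee_rot: [0.001, 0.708, 0.707, -0.001]
contact_force: [0.3, 0.2, -0.0]
width: 0.0856
gripper_force: 0.0
clock: 1.1
position: [0.3461, 0.1891, 0.2438]
ee_rot: [-0.0, 0.706, 0.708, 0.0]
contact_force: [-0.4, -0.3, 0.5]
width: 0.0641
gripper_force: 0.0
 d [-1.172  0.443 -0.026] a [-0.    -0.     0.002] TCP [0.3461 0.1891 0.2438] w 0.0641 F [-0.4 -0.3  0.5] q6 0.32 t 1.1
```

```bash
python3 -m jog '[{"dx":-0.75,"dy":0.25,"dz":-0.02,"ax":0,"ay":0,"az":0,"grip":0.4},{"dx":-0.75,"dy":0.25,"dz":-0.02,"ax":0,"ay":0,"az":0,"grip":0.4},{"dx":-0.75,"dy":0.25,"dz":-0.02,"ax":0,"ay":0,"az":0,"grip":0.4},{"dx":-0.75,"dy":0.25,"dz":-0.02,"ax":0,"ay":0,"az":0,"grip":0.4},{"dx":-0.75,"dy":0.25,"dz":-0.02,"ax":0,"ay":0,"az":0,"grip":0.4}]'; python3 -m jog '[{"dx":-0.42,"dy":0.19,"dz":0,"ax":0,"ay":0,"az":0,"grip":0.4},{"dx":-0.42,"dy":0.19,"dz":0,"ax":0,"ay":0,"az":0,"grip":0.4},{"dx":-0.42,"dy":0.19,"dz":0,"ax":0,"ay":0,"az":0,"grip":0.4},{"dx":-0.42,"dy":0.19,"dz":0,"ax":0,"ay":0,"az":0,"grip":0.4},{"dx":-0.42,"dy":0.19,"dz":0,"ax":0,"ay":0,"az":0,"grip":0.4}]'; python3 -c "
from h import *
go(.458,-.1035,.085,0)
im=manip.get_image('wrist');print(im['T_tool_cam'].round(3),im['mtx']);cv2.imwrite('pics/w1.png',im['img'][:,:,::-1])
T=np.linalg.inv(im['T_tool_cam'])
for z in(.111,):
  p=T@[0,0,z,1];q=im['mtx']@p[:3];print(q/q[2])"
```

```text
clock: 1.52
position: [0.4105, 0.0018, 0.2487]
ee_rot: [0.0, 0.704, 0.71, 0.0]
contact_force: [0.6, 0.5, 0.3]
width: 0.06
gripper_force: 0.0
clock: 1.93
position: [0.4586, -0.1016, 0.2479]
ee_rot: [-0.001, 0.705, 0.709, 0.0]
contact_force: [0.2, 0.9, -1.0]
width: 0.0596
gripper_force: 0.0
 d [-0.009 -0.002  0.652] a [-0.001 -0.001  0.004] TCP [ 0.4586 -0.1016  0.2479] w 0.0596 F [ 0.2  0.9 -1. ] q6 -0.37 t 1.9
[[-0.001 -0.958 -0.285  0.073]
 [ 1.    -0.001 -0.001  0.   ]
 [ 0.    -0.285  0.958 -0.143]
 [ 0.     0.     0.     1.   ]] [[334.17881851   0.         315.9004575 ]
 [  0.         334.17881851 239.4362362 ]
 [  0.           0.           1.        ]]
[315.87760686 236.27371874   1.        ]
```

View pics/w1.png

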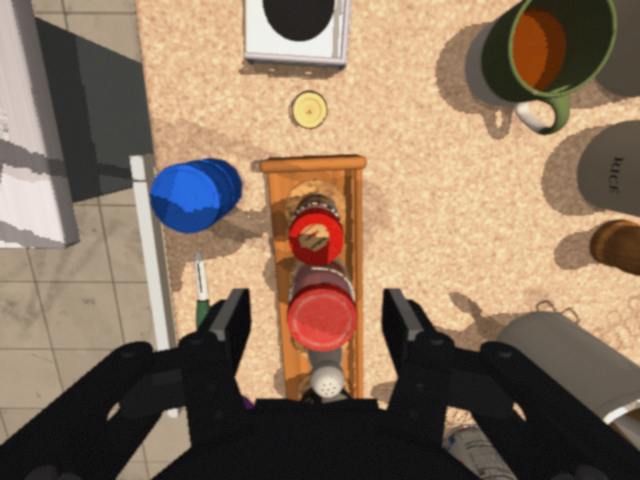

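The wrist view shows the spice cap at (316,237), exactly under the grasp point. The blue jar at (190,195) is clear of the fingers. I'll descend, grip and lift.

```bash
python3 -m jog '[{"dx":0,"dy":0,"dz":0.16,"ax":0,"ay":0,"az":0,"grip":0.4},{"dx":0,"dy":0,"dz":0.32,"ax":0,"ay":0,"az":0,"grip":0.4},{"dx":0,"dy":0,"dz":0.45,"ax":0,"ay":0,"az":0,"grip":0.4},{"dx":0,"dy":0,"dz":0.56,"ax":0,"ay":0,"az":0,"grip":0.4},{"dx":0,"dy":0,"dz":0.66,"ax":0,"ay":0,"az":0,"grip":0.4}]'; python3 -m jog '[{"dx":0,"dy":0,"dz":0,"ax":0,"ay":0,"az":0,"grip":0.4},{"dx":0,"dy":0,"dz":0,"ax":0,"ay":0,"az":0,"grip":-0.8},{"dx":0,"dy":0,"dz":0,"ax":0,"ay":0,"az":0,"grip":-0.8},{"dx":0,"dy":0,"dz":0,"ax":0,"ay":0,"az":0,"grip":-0.8},{"dx":0,"dy":0,"dz":0,"ax":0,"ay":0,"az":0,"grip":-0.8}]' 40;python3 -m jog '[{"dx":0,"dy":0,"dz":0,"ax":0,"ay":0,"az":0,"grip":-0.8},{"dx":0,"dy":0,"dz":0,"ax":0,"ay":0,"az":0,"grip":-0.8},{"dx":0,"dy":0,"dz":0,"ax":0,"ay":0,"az":0,"grip":-0.8}]'; python3 -c "
from h import *
go(.4418,.0972,.22,0)"
```

```text
clock: 2.4
position: [0.4564, -0.0989, 0.0822]
ee_rot: [-0.001, 0.704, 0.71, -0.0]
contact_force: [0.5, -0.1, -0.3]
width: 0.0597
gripper_force: 0.0
clock: 2.82
position: [0.4589, -0.1018, 0.0854]
ee_rot: [0.002, 0.705, 0.71, 0.001]
contact_force: [0.1, -0.3, 0.4]
width: 0.0434
gripper_force: 34.2
clock: 3.07
position: [0.458, -0.1019, 0.0843]
ee_rot: [0.0, 0.705, 0.709, 0.0]
contact_force: [-0.0, 0.5, 0.9]
width: 0.0436
gripper_force: 34.3
 d [ 0.797 -0.059 -0.543] a [0.001 0.    0.004] TCP [ 0.458  -0.1019  0.0843] w 0.0436 F [-0.   0.5  0.9] q6 -0.37 t 3.1
```

```bash
python3 -m jog '[{"dx":0,"dy":0,"dz":-0.1,"ax":0,"ay":0,"az":0,"grip":-0.8},{"dx":0,"dy":0,"dz":-0.22,"ax":0,"ay":0,"az":0,"grip":-0.8},{"dx":0,"dy":0,"dz":-0.34,"ax":0,"ay":0,"az":0,"grip":-0.8},{"dx":0,"dy":0,"dz":-0.45,"ax":0,"ay":0,"az":0,"grip":-0.8},{"dx":0,"dy":0,"dz":-0.5,"ax":0,"ay":0,"az":0,"grip":-0.8}]';python3 -m jog '[{"dx":0.1,"dy":-0.02,"dz":0,"ax":0,"ay":0,"az":0,"grip":-0.8},{"dx":0.23,"dy":-0.03,"dz":0,"ax":0,"ay":0,"az":0,"grip":-0.8},{"dx":0.36,"dy":-0.04,"dz":0,"ax":0,"ay":0,"az":0,"grip":-0.8},{"dx":0.47,"dy":-0.05,"dz":0,"ax":0,"ay":0,"az":0,"grip":-0.8},{"dx":0.55,"dy":-0.06,"dz":0,"ax":0,"ay":0,"az":0,"grip":-0.8}]';python3 -m jog '[{"dx":0.1,"dy":0,"dz":0,"ax":0,"ay":0,"az":0,"grip":-0.8},{"dx":0.18,"dy":0,"dz":0,"ax":0,"ay":0,"az":0,"grip":-0.8},{"dx":0.247,"dy":0,"dz":0,"ax":0,"ay":0,"az":0,"grip":-0.8},{"dx":0.247,"dy":0,"dz":0,"ax":0,"ay":0,"az":0,"grip":-0.8},{"dx":0.247,"dy":0,"dz":0,"ax":0,"ay":0,"az":0,"grip":-0.8}]'; python3 -c "
from h import *
go(.4418,.0972,.083,0)
im=manip.get_image('wrist');cv2.imwrite('pics/w2.png',im['img'][:,:,::-1])"
```

```text
clock: 3.48
position: [0.4594, -0.1025, 0.2126]
ee_rot: [0.003, 0.705, 0.709, 0.001]
contact_force: [0.7, -0.7, -0.5]
width: 0.0435
gripper_force: 34.6
clock: 3.9
position: [0.4412, 0.0376, 0.2089]
ee_rot: [-0.0, 0.705, 0.709, 0.0]
contact_force: [0.2, -0.6, -1.5]
width: 0.0436
gripper_force: 34.6
clock: 4.32
position: [0.4413, 0.0976, 0.2088]
ee_rot: [0.0, 0.704, 0.71, -0.0]
contact_force: [0.3, 0.7, -0.0]
width: 0.0437
gripper_force: 34.6
 d [-0.001  0.002  0.503] a [-0.     0.     0.005] TCP [0.4413 0.0976 0.2088] w 0.0437 F [ 0.3  0.7 -0. ] q6 0.06 t 4.3
```

View pics/w2.png

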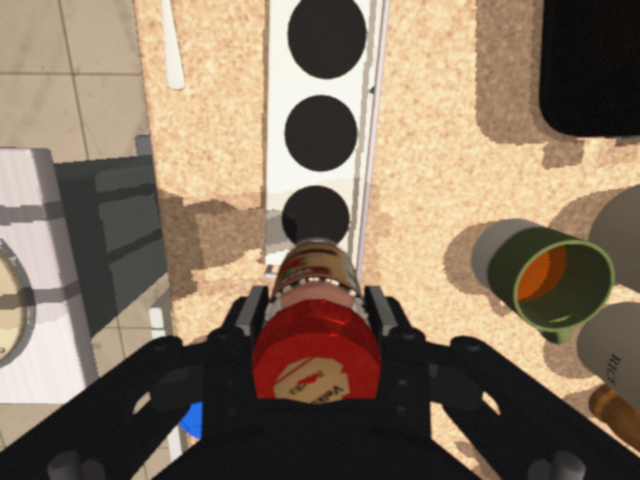

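The spice jar is held upright. Pads 2 to 4 show at (315,218), (320,132) and (327,36). I'll lower it with a gentle finish and cross-check the pads from this view.

```bash
python3 -c "
from h import *
s=manip.get_state();q=s['ee_rot'];im=manip.get_image('wrist')
W=np.eye(4);W[:3,:3]=R.from_quat([q[1],q[2],q[3],q[0]]).as_matrix();W[:3,3]=s['position']
im['world_to_cam']=np.linalg.inv(W@im['T_tool_cam'])
for p in((315,214),(320,132),(327,36)): print(ray(im,*p,.03).round(4))"
python3 -m jog '[{"dx":0,"dy":0,"dz":0.15,"ax":0,"ay":0,"az":0,"grip":-0.8},{"dx":0,"dy":0,"dz":0.3,"ax":0,"ay":0,"az":0,"grip":-0.8},{"dx":0,"dy":0,"dz":0.4,"ax":0,"ay":0,"az":0,"grip":-0.8},{"dx":0,"dy":0,"dz":0.44,"ax":0,"ay":0,"az":0,"grip":-0.8},{"dx":0,"dy":0,"dz":0.46,"ax":0,"ay":0,"az":0,"grip":-0.8}]';python3 -m jog '[{"dx":0,"dy":0,"dz":0.015,"ax":0,"ay":0,"az":0,"grip":-0.8},{"dx":0,"dy":0,"dz":0.03,"ax":0,"ay":0,"az":0,"grip":-0.8},{"dx":0,"dy":0,"dz":0.04,"ax":0,"ay":0,"az":0,"grip":-0.8},{"dx":0,"dy":0,"dz":0.045,"ax":0,"ay":0,"az":0,"grip":-0.8},{"dx":0,"dy":0,"dz":0.045,"ax":0,"ay":0,"az":0,"grip":-0.8}]'; python3 -c "
from h import *
go(.4418,.0972,.083,0)"
```

```text
[0.4404 0.1002 0.03  ]
[0.4446 0.1769 0.03  ]
[0.4498 0.2547 0.03  ]
clock: 4.83
position: [0.44, 0.0961, 0.0918]
ee_rot: [-0.001, 0.706, 0.709, -0.002]
contact_force: [0.3, 0.0, -0.8]
width: 0.0434
gripper_force: 34.7
clock: 5.25
position: [0.4419, 0.0974, 0.083]
ee_rot: [0.0, 0.705, 0.709, 0.0]
contact_force: [-0.0, -0.8, -0.5]
width: 0.0434
gripper_force: 34.7
 d [-0.001 -0.    -0.   ] a [ 0.001 -0.     0.004] TCP [0.4419 0.0974 0.083 ] w 0.0434 F [-0.  -0.8 -0.5] q6 0.06 t 5.2
```

```bash
python3 -m jog '[{"dx":0,"dy":0,"dz":0.004,"ax":0,"ay":0,"az":0,"grip":-0.8},{"dx":0,"dy":0,"dz":0.008,"ax":0,"ay":0,"az":0,"grip":-0.8},{"dx":0,"dy":0,"dz":0.008,"ax":0,"ay":0,"az":0,"grip":-0.8}]'; python3 -m jog '[{"dx":0,"dy":0,"dz":0.002,"ax":0,"ay":0,"az":0,"grip":-0.8},{"dx":0,"dy":0,"dz":0.004,"ax":0,"ay":0,"az":0,"grip":-0.8},{"dx":0,"dy":0,"dz":0.004,"ax":0,"ay":0,"az":0,"grip":-0.8}]'
```

```text
clock: 5.5
position: [0.442, 0.0974, 0.0812]
ee_rot: [0.001, 0.705, 0.709, 0.0]
contact_force: [0.2, -0.9, 3.5]
width: 0.0437
gripper_force: 34.9
clock: 5.75
position: [0.442, 0.0973, 0.0811]
ee_rot: [0.001, 0.705, 0.709, 0.0]
contact_force: [-2.6, -0.4, 12.6]
width: 0.0434
gripper_force: 35.4
```

Contact. I'll release, rise and go to the jam jar.

```bash
python3 -m jog '[{"dx":0,"dy":0,"dz":-0.004,"ax":0,"ay":0,"az":0,"grip":0.4},{"dx":0,"dy":0,"dz":-0.004,"ax":0,"ay":0,"az":0,"grip":0.4},{"dx":0,"dy":0,"dz":-0.004,"ax":0,"ay":0,"az":0,"grip":0.4},{"dx":0,"dy":0,"dz":-0.004,"ax":0,"ay":0,"az":0,"grip":0.4}]';python3 -m jog '[{"dx":0,"dy":0,"dz":-0.1,"ax":0,"ay":0,"az":0,"grip":0.4},{"dx":0,"dy":0,"dz":-0.25,"ax":0,"ay":0,"az":0,"grip":0.4},{"dx":0,"dy":0,"dz":-0.4,"ax":0,"ay":0,"az":0,"grip":0.4},{"dx":0,"dy":0,"dz":-0.55,"ax":0,"ay":0,"az":0,"grip":0.4},{"dx":0,"dy":0,"dz":-0.64,"ax":0,"ay":0,"az":0,"grip":0.4}]'; python3 -m jog '[{"dx":-0.16,"dy":0.03,"dz":0,"ax":0,"ay":0,"az":0,"grip":1},{"dx":-0.32,"dy":0.06,"dz":0,"ax":0,"ay":0,"az":0,"grip":1},{"dx":-0.48,"dy":0.08,"dz":0,"ax":0,"ay":0,"az":0,"grip":1},{"dx":-0.64,"dy":0.08,"dz":0,"ax":0,"ay":0,"az":0,"grip":1},{"dx":-0.75,"dy":0.08,"dz":0,"ax":0,"ay":0,"az":0,"grip":1}]';python3 -m jog '[{"dx":-0.16,"dy":0,"dz":0,"ax":0,"ay":0,"az":0,"grip":1},{"dx":-0.3,"dy":0,"dz":0,"ax":0,"ay":0,"az":0,"grip":1},{"dx":-0.36,"dy":0,"dz":0,"ax":0,"ay":0,"az":0,"grip":1},{"dx":-0.36,"dy":0,"dz":0,"ax":0,"ay":0,"az":0,"grip":1},{"dx":-0.36,"dy":0,"dz":0,"ax":0,"ay":0,"az":0,"grip":1}]'; python3 -c "
from h import *
go(.464,-.1796,.083,0)
s=manip.get_state();q=s['ee_rot'];im=manip.get_image('wrist');cv2.imwrite('pics/w3.png',im['img'][:,:,::-1])
W=np.eye(4);W[:3,:3]=R.from_quat([q[1],q[2],q[3],q[0]]).as_matrix();W[:3,3]=s['position']
im['world_to_cam']=np.linalg.inv(W@im['T_tool_cam'])
print(proj(im,[.464,-.1796,.13]));np.savez('w3.npz',**im)
im=manip.get_image('scene');cv2.imwrite('pics/s3.png',im['img'][:,:,::-1])"
```

```text
clock: 6.08
position: [0.4414, 0.0975, 0.0804]
ee_rot: [-0.0, 0.705, 0.709, -0.0]
contact_force: [-0.4, 0.8, 0.3]
width: 0.0599
gripper_force: 0.0
clock: 6.5
position: [0.4428, 0.0976, 0.2442]
ee_rot: [0.002, 0.705, 0.709, 0.002]
contact_force: [0.7, -0.4, -0.5]
width: 0.0597
gripper_force: 0.0
clock: 6.92
position: [0.4627, -0.093, 0.2403]
ee_rot: [0.0, 0.705, 0.709, -0.001]
contact_force: [0.6, -0.5, 1.0]
width: 0.0855
gripper_force: 0.0
clock: 7.33
position: [0.4629, -0.1803, 0.2399]
ee_rot: [-0.001, 0.706, 0.709, 0.0]
contact_force: [-0.5, 0.8, -0.2]
width: 0.0853
gripper_force: 0.0
 d [0.002 0.005 0.628] a [-0.001 -0.001  0.003] TCP [ 0.4629 -0.1803  0.2399] w 0.0853 F [-0.5  0.8 -0.2] q6 -0.52 t 7.3
[317.36332426 236.01537634]
```

View pics/w3.png

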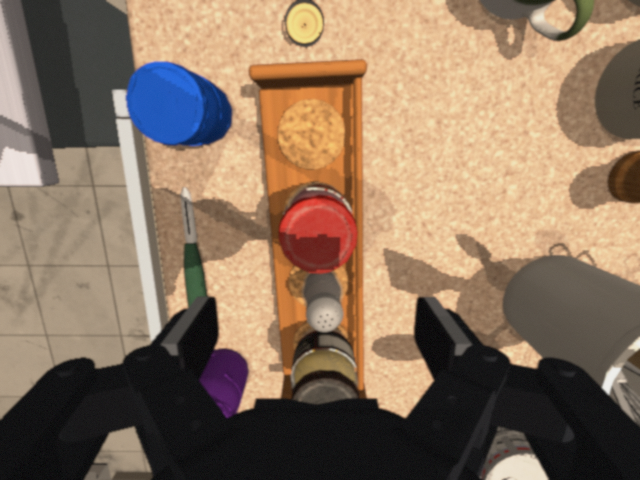

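View pics/s3.png

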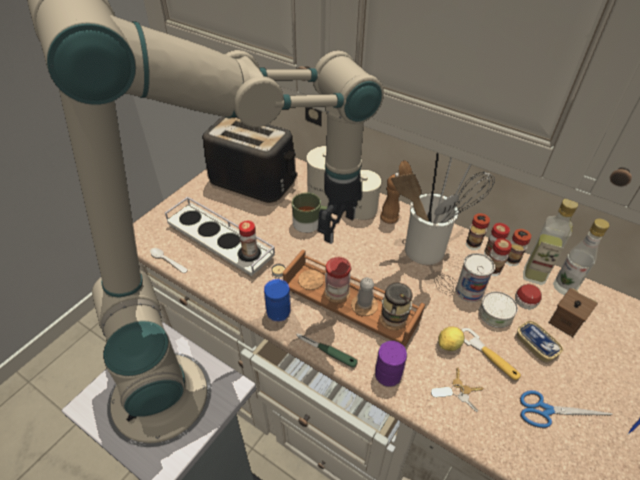

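Spice jar stands on its pad (scene 249,245). The jam lid shows at (318,233) against a predicted (317,236), so it is aligned. Next I'll pick the jam jar.

```bash
python3 -m jog '[{"dx":0.005,"dy":0.004,"dz":0.16,"ax":0,"ay":0,"az":0,"grip":1},{"dx":0.005,"dy":0.004,"dz":0.32,"ax":0,"ay":0,"az":0,"grip":1},{"dx":0.005,"dy":0.004,"dz":0.45,"ax":0,"ay":0,"az":0,"grip":1},{"dx":0.005,"dy":0.004,"dz":0.56,"ax":0,"ay":0,"az":0,"grip":1},{"dx":0.005,"dy":0.004,"dz":0.625,"ax":0,"ay":0,"az":0,"grip":1}]'; python3 -m jog '[{"dx":0,"dy":0,"dz":0,"ax":0,"ay":0,"az":0,"grip":1},{"dx":0,"dy":0,"dz":0,"ax":0,"ay":0,"az":0,"grip":-0.4},{"dx":0,"dy":0,"dz":0,"ax":0,"ay":0,"az":0,"grip":-0.4},{"dx":0,"dy":0,"dz":0,"ax":0,"ay":0,"az":0,"grip":-0.4},{"dx":0,"dy":0,"dz":0,"ax":0,"ay":0,"az":0,"grip":-0.4}]' 60;python3 -m jog '[{"dx":0,"dy":0,"dz":0,"ax":0,"ay":0,"az":0,"grip":-0.4},{"dx":0,"dy":0,"dz":0,"ax":0,"ay":0,"az":0,"grip":-0.4},{"dx":0,"dy":0,"dz":0,"ax":0,"ay":0,"az":0,"grip":-0.4}]'; python3 -m jog '[{"dx":0,"dy":0,"dz":-0.1,"ax":0,"ay":0,"az":0,"grip":-0.4},{"dx":0,"dy":0,"dz":-0.22,"ax":0,"ay":0,"az":0,"grip":-0.4},{"dx":0,"dy":0,"dz":-0.34,"ax":0,"ay":0,"az":0,"grip":-0.4},{"dx":0,"dy":0,"dz":-0.46,"ax":0,"ay":0,"az":0,"grip":-0.4},{"dx":0,"dy":0,"dz":-0.56,"ax":0,"ay":0,"az":0,"grip":-0.4}]'; python3 -c "
from h import *
go(.446,.177,.23,0)"
```

```text
clock: 7.85
position: [0.4623, -0.1758, 0.0815]
ee_rot: [-0.003, 0.704, 0.71, -0.0]
contact_force: [0.1, 0.0, -0.3]
width: 0.0854
gripper_force: 0.0
clock: 8.27
position: [0.4652, -0.1787, 0.0859]
ee_rot: [0.001, 0.705, 0.709, 0.001]
contact_force: [-1.0, 0.6, 3.8]
width: 0.0619
gripper_force: 65.4
clock: 8.52
position: [0.4652, -0.1788, 0.0859]
ee_rot: [0.001, 0.705, 0.709, 0.001]
contact_force: [-0.1, 2.1, 7.1]
width: 0.0621
gripper_force: 65.3
clock: 8.93
position: [0.4644, -0.1789, 0.2265]
ee_rot: [0.001, 0.705, 0.709, 0.0]
contact_force: [0.6, 0.2, -2.0]
width: 0.0617
gripper_force: 66.9
 d [ 1.424 -0.065 -0.016] a [0.001 0.001 0.004] TCP [ 0.4644 -0.1789  0.2265] w 0.0617 F [ 0.6  0.2 -2. ] q6 -0.51 t 8.9
```

```bash
python3 -m jog '[{"dx":0.1,"dy":-0.02,"dz":0,"ax":0,"ay":0,"az":0,"grip":-0.4},{"dx":0.23,"dy":-0.03,"dz":0,"ax":0,"ay":0,"az":0,"grip":-0.4},{"dx":0.38,"dy":-0.04,"dz":0,"ax":0,"ay":0,"az":0,"grip":-0.4},{"dx":0.53,"dy":-0.05,"dz":0,"ax":0,"ay":0,"az":0,"grip":-0.4},{"dx":0.68,"dy":-0.065,"dz":0,"ax":0,"ay":0,"az":0,"grip":-0.4}]'; python3 -m jog '[{"dx":0.15,"dy":0,"dz":0,"ax":0,"ay":0,"az":0,"grip":-0.4},{"dx":0.3,"dy":0,"dz":0,"ax":0,"ay":0,"az":0,"grip":-0.4},{"dx":0.43,"dy":0,"dz":0,"ax":0,"ay":0,"az":0,"grip":-0.4},{"dx":0.54,"dy":0,"dz":0,"ax":0,"ay":0,"az":0,"grip":-0.4},{"dx":0.64,"dy":0,"dz":0,"ax":0,"ay":0,"az":0,"grip":-0.4}]'; python3 -m jog '[{"dx":0.06,"dy":0,"dz":0,"ax":0,"ay":0,"az":0,"grip":-0.4},{"dx":0.1,"dy":0,"dz":0,"ax":0,"ay":0,"az":0,"grip":-0.4},{"dx":0.104,"dy":0,"dz":0,"ax":0,"ay":0,"az":0,"grip":-0.4},{"dx":0.104,"dy":0,"dz":0,"ax":0,"ay":0,"az":0,"grip":-0.4}]'; python3 -c "
from h import *
go(.446,.177,.083,0)"
```

```text
clock: 9.35
position: [0.4465, -0.0076, 0.2244]
ee_rot: [0.0, 0.705, 0.709, 0.0]
contact_force: [0.7, 0.2, -2.9]
width: 0.0617
gripper_force: 67.0
clock: 9.77
position: [0.4453, 0.1531, 0.2244]
ee_rot: [0.0, 0.705, 0.71, 0.0]
contact_force: [0.2, -0.3, -2.3]
width: 0.0617
gripper_force: 67.0
clock: 10.1
position: [0.4456, 0.1769, 0.2242]
ee_rot: [0.0, 0.705, 0.71, -0.0]
contact_force: [-0.8, 0.9, -2.5]
width: 0.0617
gripper_force: 67.0
 d [0.001 0.002 0.565] a [-0.     0.001  0.005] TCP [0.4456 0.1769 0.2242] w 0.0617 F [-0.8  0.9 -2.5] q6 0.23 t 10.1
```

```bash
python3 -m jog '[{"dx":0,"dy":0.002,"dz":0.15,"ax":0,"ay":0,"az":0,"grip":-0.4},{"dx":0,"dy":0.002,"dz":0.3,"ax":0,"ay":0,"az":0,"grip":-0.4},{"dx":0,"dy":0.002,"dz":0.43,"ax":0,"ay":0,"az":0,"grip":-0.4},{"dx":0,"dy":0.002,"dz":0.51,"ax":0,"ay":0,"az":0,"grip":-0.4},{"dx":0,"dy":0.002,"dz":0.54,"ax":0,"ay":0,"az":0,"grip":-0.4}]';python3 -m jog '[{"dx":0,"dy":0,"dz":0.008,"ax":0,"ay":0,"az":0,"grip":-0.4},{"dx":0,"dy":0,"dz":0.015,"ax":0,"ay":0,"az":0,"grip":-0.4},{"dx":0,"dy":0,"dz":0.02,"ax":0,"ay":0,"az":0,"grip":-0.4},{"dx":0,"dy":0,"dz":0.02,"ax":0,"ay":0,"az":0,"grip":-0.4}]'; python3 -m jog '[{"dx":0,"dy":0,"dz":0.004,"ax":0,"ay":0,"az":0,"grip":-0.4},{"dx":0,"dy":0,"dz":0.008,"ax":0,"ay":0,"az":0,"grip":-0.4},{"dx":0,"dy":0,"dz":0.008,"ax":0,"ay":0,"az":0,"grip":-0.4}]'
```

```text
clock: 10.52
position: [0.4438, 0.1751, 0.0862]
ee_rot: [-0.002, 0.705, 0.709, -0.003]
contact_force: [-1.0, -1.2, -2.8]
width: 0.0618
gripper_force: 67.0
clock: 10.85
position: [0.4475, 0.1772, 0.0856]
ee_rot: [0.001, 0.705, 0.709, 0.001]
contact_force: [-0.1, -0.1, -3.4]
width: 0.062
gripper_force: 67.0
clock: 11.1
position: [0.4469, 0.1773, 0.083]
ee_rot: [0.001, 0.705, 0.709, 0.001]
contact_force: [-0.2, -0.4, -0.5]
width: 0.0618
gripper_force: 67.1
```

```bash
python3 -m jog '[{"dx":0,"dy":0,"dz":0.004,"ax":0,"ay":0,"az":0,"grip":-0.4},{"dx":0,"dy":0,"dz":0.004,"ax":0,"ay":0,"az":0,"grip":-0.4}]'; python3 -m jog '[{"dx":0,"dy":0,"dz":0,"ax":0,"ay":0,"az":0,"grip":1},{"dx":0,"dy":0,"dz":0,"ax":0,"ay":0,"az":0,"grip":1},{"dx":0,"dy":0,"dz":0,"ax":0,"ay":0,"az":0,"grip":1},{"dx":0,"dy":0,"dz":0,"ax":0,"ay":0,"az":0,"grip":1}]';python3 -m jog '[{"dx":0,"dy":0,"dz":-0.1,"ax":0,"ay":0,"az":0,"grip":1},{"dx":0,"dy":0,"dz":-0.25,"ax":0,"ay":0,"az":0,"grip":1},{"dx":0,"dy":0,"dz":-0.4,"ax":0,"ay":0,"az":0,"grip":1},{"dx":0,"dy":0,"dz":-0.55,"ax":0,"ay":0,"az":0,"grip":1},{"dx":0,"dy":0,"dz":-0.64,"ax":0,"ay":0,"az":0,"grip":1}]'; python3 -m jog '[{"dx":-0.16,"dy":0.03,"dz":0,"ax":0,"ay":0,"az":0,"grip":0.4},{"dx":-0.32,"dy":0.06,"dz":0,"ax":0,"ay":0,"az":0,"grip":0.4},{"dx":-0.48,"dy":0.08,"dz":0,"ax":0,"ay":0,"az":0,"grip":0.4},{"dx":-0.64,"dy":0.09,"dz":0,"ax":0,"ay":0,"az":0,"grip":0.4},{"dx":-0.8,"dy":0.1,"dz":0,"ax":0,"ay":0,"az":0,"grip":0.4}]';python3 -m jog '[{"dx":-0.16,"dy":0,"dz":0,"ax":0,"ay":0,"az":0,"grip":0.4},{"dx":-0.32,"dy":0,"dz":0,"ax":0,"ay":0,"az":0,"grip":0.4},{"dx":-0.48,"dy":0,"dz":0,"ax":0,"ay":0,"az":0,"grip":0.4},{"dx":-0.63,"dy":0,"dz":0,"ax":0,"ay":0,"az":0,"grip":0.4},{"dx":-0.74,"dy":0,"dz":0,"ax":0,"ay":0,"az":0,"grip":0.4}]'; python3 -m jog '[{"dx":-0.12,"dy":0,"dz":0,"ax":0,"ay":0,"az":0,"grip":0.4},{"dx":-0.2,"dy":0,"dz":0,"ax":0,"ay":0,"az":0,"grip":0.4},{"dx":-0.2,"dy":0,"dz":0,"ax":0,"ay":0,"az":0,"grip":0.4},{"dx":-0.2,"dy":0,"dz":0,"ax":0,"ay":0,"az":0,"grip":0.4}]'; python3 -c "
from h import *
go(.472,-.2593,.068,0)
s=manip.get_state();q=s['ee_rot'];im=manip.get_image('wrist');cv2.imwrite('pics/w4.png',im['img'][:,:,::-1])
W=np.eye(4);W[:3,:3]=R.from_quat([q[1],q[2],q[3],q[0]]).as_matrix();W[:3,3]=s['position']
im['world_to_cam']=np.linalg.inv(W@im['T_tool_cam'])
print(proj(im,[.472,-.2593,.123]))"
```

```text
clock: 11.27
position: [0.4469, 0.1773, 0.0829]
ee_rot: [0.001, 0.705, 0.709, 0.001]
contact_force: [-2.5, -0.9, 7.7]
width: 0.0622
gripper_force: 67.3
clock: 11.6
position: [0.4463, 0.1773, 0.0813]
ee_rot: [0.0, 0.705, 0.709, 0.0]
contact_force: [0.0, -0.2, 0.1]
width: 0.0855
gripper_force: 0.0
clock: 12.02
position: [0.4476, 0.1776, 0.2452]
ee_rot: [0.001, 0.705, 0.709, 0.002]
contact_force: [1.1, -0.1, 0.1]
width: 0.0853
gripper_force: 0.0
clock: 12.43
position: [0.4724, -0.0243, 0.2413]
ee_rot: [0.0, 0.705, 0.71, 0.0]
contact_force: [1.0, 0.2, 0.5]
width: 0.0598
gripper_force: 0.0
clock: 12.85
position: [0.4733, -0.211, 0.241]
ee_rot: [0.0, 0.706, 0.709, -0.0]
contact_force: [0.1, 0.1, 0.4]
width: 0.0597
gripper_force: 0.0
clock: 13.18
position: [0.4737, -0.2583, 0.2407]
ee_rot: [-0.001, 0.706, 0.709, 0.0]
contact_force: [-0.4, 0.4, -0.4]
width: 0.0598
gripper_force: 0.0
 d [-0.005 -0.006  0.691] a [-0.001 -0.001  0.003] TCP [ 0.4737 -0.2583  0.2407] w 0.0598 F [-0.4  0.4 -0.4] q6 -0.63 t 13.2
[313.90790347 235.30717705]
```

View pics/w4.png

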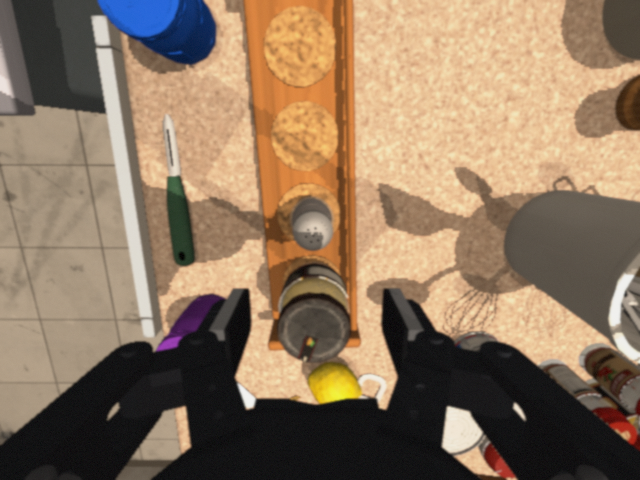

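The salt shaker top is at (314,234) against a predicted (314,235), so it is aligned. I'll pick it.

```bash
python3 -m jog '[{"dx":-0.004,"dy":-0.006,"dz":0.16,"ax":0,"ay":0,"az":0,"grip":0.4},{"dx":-0.004,"dy":-0.006,"dz":0.32,"ax":0,"ay":0,"az":0,"grip":0.4},{"dx":-0.004,"dy":-0.006,"dz":0.48,"ax":0,"ay":0,"az":0,"grip":0.4},{"dx":-0.004,"dy":-0.006,"dz":0.6,"ax":0,"ay":0,"az":0,"grip":0.4},{"dx":-0.004,"dy":-0.006,"dz":0.66,"ax":0,"ay":0,"az":0,"grip":0.4}]'; python3 -m jog '[{"dx":0,"dy":0,"dz":0.02,"ax":0,"ay":0,"az":0,"grip":0.4},{"dx":0,"dy":0,"dz":0.025,"ax":0,"ay":0,"az":0,"grip":-0.8},{"dx":0,"dy":0,"dz":0.025,"ax":0,"ay":0,"az":0,"grip":-0.8},{"dx":0,"dy":0,"dz":0.025,"ax":0,"ay":0,"az":0,"grip":-0.8},{"dx":0,"dy":0,"dz":0.025,"ax":0,"ay":0,"az":0,"grip":-0.8}]' 40;python3 -m jog '[{"dx":0,"dy":0,"dz":0,"ax":0,"ay":0,"az":0,"grip":-0.8},{"dx":0,"dy":0,"dz":0,"ax":0,"ay":0,"az":0,"grip":-0.8},{"dx":0,"dy":0,"dz":0,"ax":0,"ay":0,"az":0,"grip":-0.8}]'; python3 -m jog '[{"dx":0,"dy":0,"dz":-0.1,"ax":0,"ay":0,"az":0,"grip":-0.8},{"dx":0,"dy":0,"dz":-0.22,"ax":0,"ay":0,"az":0,"grip":-0.8},{"dx":0,"dy":0,"dz":-0.34,"ax":0,"ay":0,"az":0,"grip":-0.8},{"dx":0,"dy":0,"dz":-0.47,"ax":0,"ay":0,"az":0,"grip":-0.8},{"dx":0,"dy":0,"dz":-0.58,"ax":0,"ay":0,"az":0,"grip":-0.8}]'; python3 -c "
from h import *
go(.45,.2571,.23,0)"
```

```text
clock: 13.65
position: [0.47, -0.2551, 0.0726]
ee_rot: [-0.004, 0.704, 0.71, -0.0]
contact_force: [0.0, 0.0, 0.4]
width: 0.0596
gripper_force: 0.0
clock: 14.07
position: [0.4735, -0.2591, 0.0715]
ee_rot: [0.002, 0.705, 0.709, 0.0]
contact_force: [-0.2, 0.8, -0.7]
width: 0.0363
gripper_force: 39.5
clock: 14.32
position: [0.4729, -0.259, 0.0708]
ee_rot: [0.001, 0.705, 0.709, 0.0]
contact_force: [-0.4, 0.1, 1.4]
width: 0.0361
gripper_force: 39.9
clock: 14.73
position: [0.4725, -0.2588, 0.2172]
ee_rot: [0.001, 0.705, 0.709, 0.0]
contact_force: [1.3, 0.2, -1.2]
width: 0.0362
gripper_force: 40.0
 d [ 2.064 -0.078 -0.053] a [0.001 0.    0.004] TCP [ 0.4725 -0.2588  0.2172] w 0.0362 F [ 1.3  0.2 -1.2] q6 -0.64 t 14.7
```

Grip width is 36 mm, so the pads hold the tapering part; I'll check for tilt after the transfer.

```bash
python3 -m jog '[{"dx":0.1,"dy":-0.02,"dz":-0.02,"ax":0,"ay":0,"az":0,"grip":-0.8},{"dx":0.23,"dy":-0.03,"dz":-0.02,"ax":0,"ay":0,"az":0,"grip":-0.8},{"dx":0.38,"dy":-0.04,"dz":-0.02,"ax":0,"ay":0,"az":0,"grip":-0.8},{"dx":0.53,"dy":-0.06,"dz":-0.02,"ax":0,"ay":0,"az":0,"grip":-0.8},{"dx":0.68,"dy":-0.078,"dz":-0.02,"ax":0,"ay":0,"az":0,"grip":-0.8}]'; python3 -m jog '[{"dx":0.15,"dy":0,"dz":0,"ax":0,"ay":0,"az":0,"grip":-0.8},{"dx":0.3,"dy":0,"dz":0,"ax":0,"ay":0,"az":0,"grip":-0.8},{"dx":0.45,"dy":0,"dz":0,"ax":0,"ay":0,"az":0,"grip":-0.8},{"dx":0.6,"dy":0,"dz":0,"ax":0,"ay":0,"az":0,"grip":-0.8},{"dx":0.75,"dy":0,"dz":0,"ax":0,"ay":0,"az":0,"grip":-0.8}]'; python3 -m jog '[{"dx":0.15,"dy":0,"dz":0,"ax":0,"ay":0,"az":0,"grip":-0.8},{"dx":0.3,"dy":0,"dz":0,"ax":0,"ay":0,"az":0,"grip":-0.8},{"dx":0.43,"dy":0,"dz":0,"ax":0,"ay":0,"az":0,"grip":-0.8},{"dx":0.54,"dy":0,"dz":0,"ax":0,"ay":0,"az":0,"grip":-0.8},{"dx":0.61,"dy":0,"dz":0,"ax":0,"ay":0,"az":0,"grip":-0.8}]'; python3 -m jog '[{"dx":0.024,"dy":0,"dz":0,"ax":0,"ay":0,"az":0,"grip":-0.8},{"dx":0.024,"dy":0,"dz":0,"ax":0,"ay":0,"az":0,"grip":-0.8},{"dx":0.024,"dy":0,"dz":0,"ax":0,"ay":0,"az":0,"grip":-0.8}]'; python3 -c "
from h import *
go(.45,.2571,.07,0)
a=manip.get_image('scene')['img'][150:290,140:300];cv2.imwrite('pics/s5.png',cv2.resize(a[:,:,::-1],(640,560),interpolation=3))"
```

```text
clock: 15.15
position: [0.4512, -0.0874, 0.2202]
ee_rot: [0.0, 0.705, 0.709, 0.0]
contact_force: [1.6, 0.6, -0.8]
width: 0.0362
gripper_force: 40.0
clock: 15.57
position: [0.4502, 0.1004, 0.2203]
ee_rot: [0.0, 0.705, 0.709, 0.0]
contact_force: [1.6, 0.0, -1.3]
width: 0.0366
gripper_force: 40.0
clock: 15.98
position: [0.4494, 0.2541, 0.2201]
ee_rot: [-0.0, 0.704, 0.71, 0.001]
contact_force: [-0.2, -0.6, -1.1]
width: 0.0366
gripper_force: 40.0
clock: 16.23
position: [0.4496, 0.2564, 0.2199]
ee_rot: [0.0, 0.705, 0.709, -0.001]
contact_force: [-0.2, -0.0, 0.1]
width: 0.0363
gripper_force: 40.0
 d [0.003 0.002 0.6  ] a [-0.     0.001  0.004] TCP [0.4496 0.2564 0.2199] w 0.0363 F [-0.2 -0.   0.1] q6 0.38 t 16.2
```

View pics/s5.png

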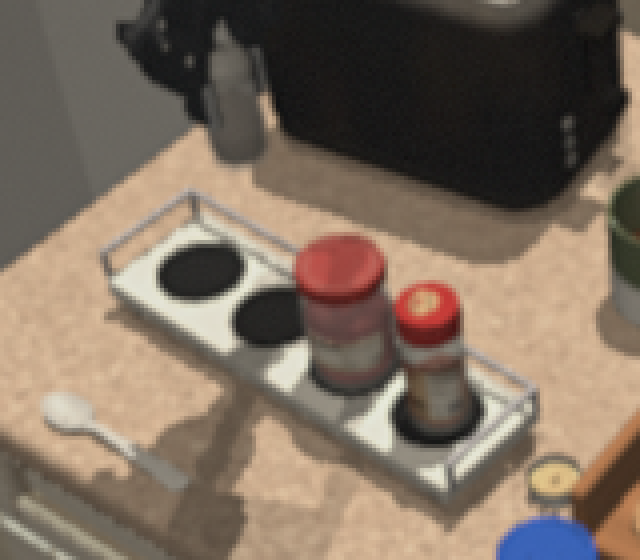

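The jam and spice jars stand centred on their pads. The salt shaker hangs upright at (235,110) in the crop. I'll lower it.

```bash
python3 -m jog '[{"dx":0.002,"dy":0.002,"dz":0.15,"ax":0,"ay":0,"az":0,"grip":-0.8},{"dx":0.002,"dy":0.002,"dz":0.3,"ax":0,"ay":0,"az":0,"grip":-0.8},{"dx":0.002,"dy":0.002,"dz":0.45,"ax":0,"ay":0,"az":0,"grip":-0.8},{"dx":0.002,"dy":0.002,"dz":0.54,"ax":0,"ay":0,"az":0,"grip":-0.8},{"dx":0.002,"dy":0.002,"dz":0.575,"ax":0,"ay":0,"az":0,"grip":-0.8}]';python3 -m jog '[{"dx":0,"dy":0,"dz":0.008,"ax":0,"ay":0,"az":0,"grip":-0.8},{"dx":0,"dy":0,"dz":0.015,"ax":0,"ay":0,"az":0,"grip":-0.8},{"dx":0,"dy":0,"dz":0.025,"ax":0,"ay":0,"az":0,"grip":-0.8},{"dx":0,"dy":0,"dz":0.025,"ax":0,"ay":0,"az":0,"grip":-0.8}]'; python3 -m jog '[{"dx":0,"dy":0,"dz":0.004,"ax":0,"ay":0,"az":0,"grip":-0.8},{"dx":0,"dy":0,"dz":0.006,"ax":0,"ay":0,"az":0,"grip":-0.8},{"dx":0,"dy":0,"dz":0.006,"ax":0,"ay":0,"az":0,"grip":-0.8}]'
```

```text
clock: 16.7
position: [0.4477, 0.255, 0.073]
ee_rot: [-0.001, 0.706, 0.709, -0.003]
contact_force: [-1.0, -0.5, -0.8]
width: 0.0362
gripper_force: 40.0
clock: 17.03
position: [0.4515, 0.2579, 0.0714]
ee_rot: [0.001, 0.705, 0.709, 0.001]
contact_force: [0.4, -0.3, -1.8]
width: 0.0364
gripper_force: 40.0
clock: 17.28
position: [0.4505, 0.2579, 0.0691]
ee_rot: [0.0, 0.705, 0.709, 0.001]
contact_force: [-0.8, 0.4, -0.6]
width: 0.0364
gripper_force: 40.0
```

```bash
python3 -m jog '[{"dx":0,"dy":0,"dz":0.003,"ax":0,"ay":0,"az":0,"grip":-0.8},{"dx":0,"dy":0,"dz":0.006,"ax":0,"ay":0,"az":0,"grip":-0.8},{"dx":0,"dy":0,"dz":0.006,"ax":0,"ay":0,"az":0,"grip":-0.8}]';  python3 -m jog '[{"dx":0,"dy":0,"dz":0.002,"ax":0,"ay":0,"az":0,"grip":-0.8},{"dx":0,"dy":0,"dz":0.004,"ax":0,"ay":0,"az":0,"grip":-0.8},{"dx":0,"dy":0,"dz":0.004,"ax":0,"ay":0,"az":0,"grip":-0.8}]'
```

```text
clock: 17.53
position: [0.4505, 0.2579, 0.0678]
ee_rot: [0.0, 0.705, 0.709, 0.0]
contact_force: [-0.5, 0.1, 4.2]
width: 0.0362
gripper_force: 40.7
clock: 17.78
position: [0.4505, 0.258, 0.0677]
ee_rot: [0.0, 0.705, 0.709, 0.001]
contact_force: [-3.2, -0.4, 11.3]
width: 0.0363
gripper_force: 41.8
```

```bash
python3 -m jog '[{"dx":0,"dy":0,"dz":-0.004,"ax":0,"ay":0,"az":0,"grip":0.4},{"dx":0,"dy":0,"dz":-0.004,"ax":0,"ay":0,"az":0,"grip":0.4},{"dx":0,"dy":0,"dz":-0.004,"ax":0,"ay":0,"az":0,"grip":0.4},{"dx":0,"dy":0,"dz":-0.004,"ax":0,"ay":0,"az":0,"grip":0.4}]';python3 -m jog '[{"dx":0,"dy":0,"dz":-0.1,"ax":0,"ay":0,"az":0,"grip":0.4},{"dx":0,"dy":0,"dz":-0.25,"ax":0,"ay":0,"az":0,"grip":0.4},{"dx":0,"dy":0,"dz":-0.4,"ax":0,"ay":0,"az":0,"grip":0.4},{"dx":0,"dy":0,"dz":-0.55,"ax":0,"ay":0,"az":0,"grip":0.4},{"dx":0,"dy":0,"dz":-0.69,"ax":0,"ay":0,"az":0,"grip":0.4}]'; python3 -m jog '[{"dx":-0.16,"dy":0.03,"dz":0,"ax":0,"ay":0,"az":0,"grip":1},{"dx":-0.32,"dy":0.06,"dz":0,"ax":0,"ay":0,"az":0,"grip":1},{"dx":-0.48,"dy":0.08,"dz":0,"ax":0,"ay":0,"az":0,"grip":1},{"dx":-0.64,"dy":0.09,"dz":0,"ax":0,"ay":0,"az":0,"grip":1},{"dx":-0.8,"dy":0.09,"dz":0,"ax":0,"ay":0,"az":0,"grip":1}]';python3 -m jog '[{"dx":-0.16,"dy":0,"dz":0,"ax":0,"ay":0,"az":0,"grip":1},{"dx":-0.32,"dy":0,"dz":0,"ax":0,"ay":0,"az":0,"grip":1},{"dx":-0.48,"dy":0,"dz":0,"ax":0,"ay":0,"az":0,"grip":1},{"dx":-0.64,"dy":0,"dz":0,"ax":0,"ay":0,"az":0,"grip":1},{"dx":-0.8,"dy":0,"dz":0,"ax":0,"ay":0,"az":0,"grip":1}]';python3 -m jog '[{"dx":-0.16,"dy":0,"dz":0,"ax":0,"ay":0,"az":0,"grip":1},{"dx":-0.32,"dy":0,"dz":0,"ax":0,"ay":0,"az":0,"grip":1},{"dx":-0.48,"dy":0,"dz":0,"ax":0,"ay":0,"az":0,"grip":1},{"dx":-0.63,"dy":0,"dz":0,"ax":0,"ay":0,"az":0,"grip":1},{"dx":-0.74,"dy":0,"dz":0,"ax":0,"ay":0,"az":0,"grip":1}]'; python3 -m jog '[{"dx":-0.05,"dy":0,"dz":0,"ax":0,"ay":0,"az":0,"grip":1},{"dx":-0.05,"dy":0,"dz":0,"ax":0,"ay":0,"az":0,"grip":1},{"dx":-0.05,"dy":0,"dz":0,"ax":0,"ay":0,"az":0,"grip":1}]'; python3 -c "
from h import *
go(.473,-.341,.085,0)
s=manip.get_state();q=s['ee_rot'];im=manip.get_image('wrist');cv2.imwrite('pics/w6.png',im['img'][:,:,::-1])
W=np.eye(4);W[:3,:3]=R.from_quat([q[1],q[2],q[3],q[0]]).as_matrix();W[:3,3]=s['position']
im['world_to_cam']=np.linalg.inv(W@im['T_tool_cam'])
print(proj(im,[.473,-.341,.132]))"
```

```text
clock: 18.12
position: [0.4502, 0.2577, 0.0668]
ee_rot: [-0.0, 0.705, 0.709, -0.0]
contact_force: [-0.3, -0.7, 0.1]
width: 0.0599
gripper_force: 0.0
clock: 18.53
position: [0.4501, 0.2577, 0.2414]
ee_rot: [0.0, 0.705, 0.709, 0.0]
contact_force: [0.2, 0.9, 0.1]
width: 0.0596
gripper_force: 0.0
clock: 18.95
position: [0.4742, 0.0562, 0.2394]
ee_rot: [0.0, 0.705, 0.71, 0.0]
contact_force: [2.1, -0.5, 0.4]
width: 0.0853
gripper_force: 0.0
clock: 19.37
position: [0.4747, -0.144, 0.2393]
ee_rot: [-0.0, 0.705, 0.709, 0.0]
contact_force: [0.9, -0.6, -0.1]
width: 0.0856
gripper_force: 0.0
clock: 19.78
position: [0.4759, -0.3307, 0.2389]
ee_rot: [0.0, 0.706, 0.709, -0.0]
contact_force: [0.1, 0.3, -0.4]
width: 0.0853
gripper_force: 0.0
clock: 20.03
position: [0.4761, -0.3389, 0.2388]
ee_rot: [-0.001, 0.705, 0.709, 0.001]
contact_force: [0.7, -0.6, -1.0]
width: 0.0851
gripper_force: 0.0
 d [-0.01  -0.012  0.615] a [-0.001 -0.002  0.003] TCP [ 0.4761 -0.3389  0.2388] w 0.0851 F [ 0.7 -0.6 -1. ] q6 -0.74 t 20.0
[311.96021423 240.62715365]
```

View pics/w6.png

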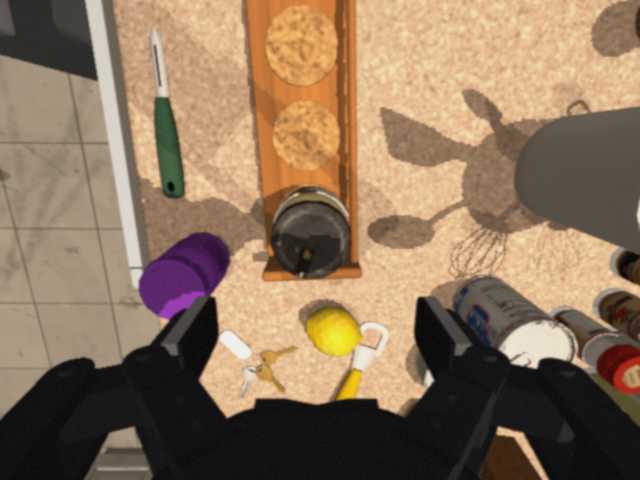

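The dark lid is at (311,240) against a predicted (312,241), so it is aligned. Purple jar and lemon are clear. I'll pick it.

```bash
python3 -m jog '[{"dx":-0.01,"dy":-0.013,"dz":0.16,"ax":0,"ay":0,"az":0,"grip":1},{"dx":-0.01,"dy":-0.013,"dz":0.32,"ax":0,"ay":0,"az":0,"grip":1},{"dx":-0.01,"dy":-0.013,"dz":0.45,"ax":0,"ay":0,"az":0,"grip":1},{"dx":-0.01,"dy":-0.013,"dz":0.56,"ax":0,"ay":0,"az":0,"grip":1},{"dx":-0.01,"dy":-0.013,"dz":0.615,"ax":0,"ay":0,"az":0,"grip":1}]'; python3 -m jog '[{"dx":0,"dy":0,"dz":0,"ax":0,"ay":0,"az":0,"grip":1},{"dx":0,"dy":0,"dz":0,"ax":0,"ay":0,"az":0,"grip":-0.4},{"dx":0,"dy":0,"dz":0,"ax":0,"ay":0,"az":0,"grip":-0.4},{"dx":0,"dy":0,"dz":0,"ax":0,"ay":0,"az":0,"grip":-0.4},{"dx":0,"dy":0,"dz":0,"ax":0,"ay":0,"az":0,"grip":-0.4}]' 60;python3 -m jog '[{"dx":0,"dy":0,"dz":0,"ax":0,"ay":0,"az":0,"grip":-0.4},{"dx":0,"dy":0,"dz":0,"ax":0,"ay":0,"az":0,"grip":-0.4},{"dx":0,"dy":0,"dz":0,"ax":0,"ay":0,"az":0,"grip":-0.4}]'; python3 -m jog '[{"dx":0,"dy":0,"dz":-0.1,"ax":0,"ay":0,"az":0,"grip":-0.4},{"dx":0,"dy":0,"dz":-0.22,"ax":0,"ay":0,"az":0,"grip":-0.4},{"dx":0,"dy":0,"dz":-0.34,"ax":0,"ay":0,"az":0,"grip":-0.4},{"dx":0,"dy":0,"dz":-0.46,"ax":0,"ay":0,"az":0,"grip":-0.4},{"dx":0,"dy":0,"dz":-0.58,"ax":0,"ay":0,"az":0,"grip":-0.4}]'; python3 -c "
from h import *
go(.4544,.3374,.23,0)"
```

```text
clock: 20.5
position: [0.4715, -0.3378, 0.0826]
ee_rot: [-0.003, 0.704, 0.71, 0.0]
contact_force: [-0.6, -0.0, 0.3]
width: 0.0855
gripper_force: 0.0
clock: 20.92
position: [0.4738, -0.3421, 0.0879]
ee_rot: [0.001, 0.705, 0.709, 0.0]
contact_force: [-1.8, 1.4, 5.3]
width: 0.064
gripper_force: 67.2
clock: 21.17
position: [0.4738, -0.3422, 0.0879]
ee_rot: [0.001, 0.705, 0.709, 0.0]
contact_force: [-1.5, 2.4, 7.0]
width: 0.064
gripper_force: 67.2
clock: 21.58
position: [0.4731, -0.3417, 0.232]
ee_rot: [-0.0, 0.705, 0.709, 0.0]
contact_force: [0.8, -0.4, -5.5]
width: 0.0639
gripper_force: 69.7
 d [ 2.717 -0.058  0.009] a [ 0.    -0.     0.004] TCP [ 0.4731 -0.3417  0.232 ] w 0.0639 F [ 0.8 -0.4 -5.5] q6 -0.75 t 21.6
```

```bash
python3 -m jog '[{"dx":0.1,"dy":-0.02,"dz":0,"ax":0,"ay":0,"az":0,"grip":-0.4},{"dx":0.23,"dy":-0.03,"dz":0,"ax":0,"ay":0,"az":0,"grip":-0.4},{"dx":0.38,"dy":-0.04,"dz":0,"ax":0,"ay":0,"az":0,"grip":-0.4},{"dx":0.53,"dy":-0.05,"dz":0,"ax":0,"ay":0,"az":0,"grip":-0.4},{"dx":0.68,"dy":-0.058,"dz":0,"ax":0,"ay":0,"az":0,"grip":-0.4}]'; python3 -m jog '[{"dx":0.15,"dy":0,"dz":0,"ax":0,"ay":0,"az":0,"grip":-0.4},{"dx":0.3,"dy":0,"dz":0,"ax":0,"ay":0,"az":0,"grip":-0.4},{"dx":0.45,"dy":0,"dz":0,"ax":0,"ay":0,"az":0,"grip":-0.4},{"dx":0.6,"dy":0,"dz":0,"ax":0,"ay":0,"az":0,"grip":-0.4},{"dx":0.75,"dy":0,"dz":0,"ax":0,"ay":0,"az":0,"grip":-0.4}]'; python3 -m jog '[{"dx":0.15,"dy":0,"dz":0,"ax":0,"ay":0,"az":0,"grip":-0.4},{"dx":0.3,"dy":0,"dz":0,"ax":0,"ay":0,"az":0,"grip":-0.4},{"dx":0.45,"dy":0,"dz":0,"ax":0,"ay":0,"az":0,"grip":-0.4},{"dx":0.6,"dy":0,"dz":0,"ax":0,"ay":0,"az":0,"grip":-0.4},{"dx":0.72,"dy":0,"dz":0,"ax":0,"ay":0,"az":0,"grip":-0.4}]'; python3 -m jog '[{"dx":0.12,"dy":0,"dz":0,"ax":0,"ay":0,"az":0,"grip":-0.4},{"dx":0.24,"dy":0,"dz":0,"ax":0,"ay":0,"az":0,"grip":-0.4},{"dx":0.36,"dy":0,"dz":0,"ax":0,"ay":0,"az":0,"grip":-0.4},{"dx":0.45,"dy":0,"dz":0,"ax":0,"ay":0,"az":0,"grip":-0.4},{"dx":0.52,"dy":0,"dz":0,"ax":0,"ay":0,"az":0,"grip":-0.4}]'; python3 -m jog '[{"dx":0.03,"dy":0,"dz":0,"ax":0,"ay":0,"az":0,"grip":-0.4},{"dx":0.045,"dy":0,"dz":0,"ax":0,"ay":0,"az":0,"grip":-0.4},{"dx":0.045,"dy":0,"dz":0,"ax":0,"ay":0,"az":0,"grip":-0.4},{"dx":0.045,"dy":0,"dz":0,"ax":0,"ay":0,"az":0,"grip":-0.4}]'; python3 -c "
from h import *
go(.4544,.3374,.085,0)"
```

```text
clock: 22.0
position: [0.457, -0.1705, 0.2306]
ee_rot: [-0.0, 0.705, 0.709, 0.0]
contact_force: [1.8, 1.2, -4.1]
width: 0.0641
gripper_force: 69.7
clock: 22.42
position: [0.4559, 0.0172, 0.2309]
ee_rot: [0.0, 0.705, 0.709, 0.0]
contact_force: [1.2, 0.2, -4.6]
width: 0.064
gripper_force: 69.7
clock: 22.83
position: [0.4547, 0.1982, 0.2308]
ee_rot: [-0.0, 0.705, 0.71, 0.001]
contact_force: [2.1, -0.0, -4.4]
width: 0.0641
gripper_force: 69.7
clock: 23.25
position: [0.454, 0.3277, 0.2305]
ee_rot: [-0.001, 0.704, 0.71, 0.0]
contact_force: [-0.1, 0.2, -5.5]
width: 0.0636
gripper_force: 69.7
clock: 23.58
position: [0.4544, 0.3354, 0.2307]
ee_rot: [0.0, 0.705, 0.709, -0.0]
contact_force: [-0.3, 0.1, -4.5]
width: 0.0639
gripper_force: 69.7
 d [0.008 0.    0.583] a [-0.     0.001  0.004] TCP [0.4544 0.3354 0.2307] w 0.0639 F [-0.3  0.1 -4.5] q6 0.51 t 23.6
```

```bash
python3 -m jog '[{"dx":0.007,"dy":0,"dz":0.15,"ax":0,"ay":0,"az":0,"grip":-0.4},{"dx":0.007,"dy":0,"dz":0.3,"ax":0,"ay":0,"az":0,"grip":-0.4},{"dx":0.007,"dy":0,"dz":0.43,"ax":0,"ay":0,"az":0,"grip":-0.4},{"dx":0.007,"dy":0,"dz":0.51,"ax":0,"ay":0,"az":0,"grip":-0.4},{"dx":0.007,"dy":0,"dz":0.54,"ax":0,"ay":0,"az":0,"grip":-0.4}]';python3 -m jog '[{"dx":0,"dy":0,"dz":0.008,"ax":0,"ay":0,"az":0,"grip":-0.4},{"dx":0,"dy":0,"dz":0.015,"ax":0,"ay":0,"az":0,"grip":-0.4},{"dx":0,"dy":0,"dz":0.022,"ax":0,"ay":0,"az":0,"grip":-0.4},{"dx":0,"dy":0,"dz":0.022,"ax":0,"ay":0,"az":0,"grip":-0.4}]'; python3 -m jog '[{"dx":0,"dy":0,"dz":0.004,"ax":0,"ay":0,"az":0,"grip":-0.4},{"dx":0,"dy":0,"dz":0.008,"ax":0,"ay":0,"az":0,"grip":-0.4},{"dx":0,"dy":0,"dz":0.008,"ax":0,"ay":0,"az":0,"grip":-0.4}]'; python3 -m jog '[{"dx":0,"dy":0,"dz":0.002,"ax":0,"ay":0,"az":0,"grip":-0.4},{"dx":0,"dy":0,"dz":0.004,"ax":0,"ay":0,"az":0,"grip":-0.4},{"dx":0,"dy":0,"dz":0.004,"ax":0,"ay":0,"az":0,"grip":-0.4}]'
```

```text
clock: 24.0
position: [0.4523, 0.3354, 0.0924]
ee_rot: [-0.001, 0.705, 0.709, -0.004]
contact_force: [-0.3, -0.1, -5.1]
width: 0.0642
gripper_force: 69.6
clock: 24.33
position: [0.4557, 0.3386, 0.0918]
ee_rot: [0.0, 0.705, 0.709, 0.002]
contact_force: [-0.3, 0.4, -4.1]
width: 0.0641
gripper_force: 69.7
clock: 24.58
position: [0.4547, 0.3384, 0.0888]
ee_rot: [0.0, 0.705, 0.709, 0.0]
contact_force: [-1.2, 0.0, -3.9]
width: 0.0639
gripper_force: 69.7
clock: 24.83
position: [0.4544, 0.3383, 0.0873]
ee_rot: [-0.0, 0.705, 0.709, 0.0]
contact_force: [0.3, 0.2, -3.9]
width: 0.0638
gripper_force: 69.7
```

```bash
python3 -m jog '[{"dx":0,"dy":0,"dz":0.003,"ax":0,"ay":0,"az":0,"grip":-0.4},{"dx":0,"dy":0,"dz":0.006,"ax":0,"ay":0,"az":0,"grip":-0.4},{"dx":0,"dy":0,"dz":0.006,"ax":0,"ay":0,"az":0,"grip":-0.4}]'; python3 -m jog '[{"dx":0,"dy":0,"dz":0.002,"ax":0,"ay":0,"az":0,"grip":-0.4},{"dx":0,"dy":0,"dz":0.004,"ax":0,"ay":0,"az":0,"grip":-0.4},{"dx":0,"dy":0,"dz":0.004,"ax":0,"ay":0,"az":0,"grip":-0.4}]'
```

```text
clock: 25.08
position: [0.4544, 0.3382, 0.0856]
ee_rot: [-0.0, 0.705, 0.709, -0.0]
contact_force: [0.3, -0.5, -5.1]
width: 0.0642
gripper_force: 69.7
clock: 25.33
position: [0.4545, 0.3383, 0.085]
ee_rot: [-0.0, 0.705, 0.709, 0.0]
contact_force: [-0.3, -0.1, -2.4]
width: 0.0635
gripper_force: 69.8
```

Now touching (half the weight is off the gripper). I'll settle it, release, retreat up and towards the robot, and look.

```bash
python3 -m jog '[{"dx":0,"dy":0,"dz":0.004,"ax":0,"ay":0,"az":0,"grip":-0.4},{"dx":0,"dy":0,"dz":0.004,"ax":0,"ay":0,"az":0,"grip":-0.4}]'; python3 -m jog '[{"dx":0,"dy":0,"dz":0,"ax":0,"ay":0,"az":0,"grip":1},{"dx":0,"dy":0,"dz":0,"ax":0,"ay":0,"az":0,"grip":1},{"dx":0,"dy":0,"dz":0,"ax":0,"ay":0,"az":0,"grip":1},{"dx":0,"dy":0,"dz":0,"ax":0,"ay":0,"az":0,"grip":1}]';python3 -m jog '[{"dx":0,"dy":0,"dz":-0.1,"ax":0,"ay":0,"az":0,"grip":1},{"dx":0,"dy":0,"dz":-0.25,"ax":0,"ay":0,"az":0,"grip":1},{"dx":0,"dy":0,"dz":-0.4,"ax":0,"ay":0,"az":0,"grip":1},{"dx":0,"dy":0,"dz":-0.55,"ax":0,"ay":0,"az":0,"grip":1},{"dx":0,"dy":0,"dz":-0.7,"ax":0,"ay":0,"az":0,"grip":1}]'; python3 -m jog '[{"dx":-0.16,"dy":0,"dz":0,"ax":0,"ay":0,"az":0,"grip":1},{"dx":-0.32,"dy":0,"dz":0,"ax":0,"ay":0,"az":0,"grip":1},{"dx":-0.48,"dy":0,"dz":0,"ax":0,"ay":0,"az":0,"grip":1},{"dx":-0.64,"dy":0,"dz":0,"ax":0,"ay":0,"az":0,"grip":1},{"dx":-0.75,"dy":0,"dz":0,"ax":0,"ay":0,"az":0,"grip":1}]'; python3 -m jog '[{"dx":-0.16,"dy":0,"dz":0,"ax":0,"ay":0,"az":0,"grip":1},{"dx":-0.32,"dy":0,"dz":0,"ax":0,"ay":0,"az":0,"grip":1},{"dx":-0.48,"dy":0,"dz":0,"ax":0,"ay":0,"az":0,"grip":1},{"dx":-0.6,"dy":0,"dz":0,"ax":0,"ay":0,"az":0,"grip":1},{"dx":-0.6,"dy":0,"dz":0,"ax":0,"ay":0,"az":0,"grip":1}]'; python3 -c "
from h import *
a=manip.get_image('scene')['img'][150:300,140:300];b=manip.get_image('top')['img'];
cv2.imwrite('pics/s7.png',np.hstack([cv2.resize(a[:,:,::-1],(400,375),interpolation=3),cv2.resize(b[180:330,140:300,::-1],(400,375),interpolation=3)]))"
```

```text
clock: 25.5
position: [0.4545, 0.3384, 0.085]
ee_rot: [0.0, 0.705, 0.709, 0.0]
contact_force: [-3.3, -0.9, 4.3]
width: 0.0641
gripper_force: 70.2
clock: 25.83
position: [0.4549, 0.3384, 0.084]
ee_rot: [0.0, 0.705, 0.709, 0.0]
contact_force: [0.7, -1.4, -0.5]
width: 0.0853
gripper_force: 0.0
clock: 26.25
position: [0.4543, 0.3381, 0.2606]
ee_rot: [0.0, 0.705, 0.709, 0.0]
contact_force: [1.2, 0.5, -1.1]
width: 0.0856
gripper_force: 0.0
clock: 26.67
position: [0.4552, 0.1479, 0.259]
ee_rot: [0.001, 0.705, 0.709, -0.0]
contact_force: [0.8, 0.2, 0.2]
width: 0.0853
gripper_force: 0.0
clock: 27.08
position: [0.4569, -0.0044, 0.2589]
ee_rot: [0.002, 0.707, 0.707, -0.001]
contact_force: [1.0, 0.8, -0.0]
width: 0.0853
gripper_force: 0.0
```

View pics/s7.png

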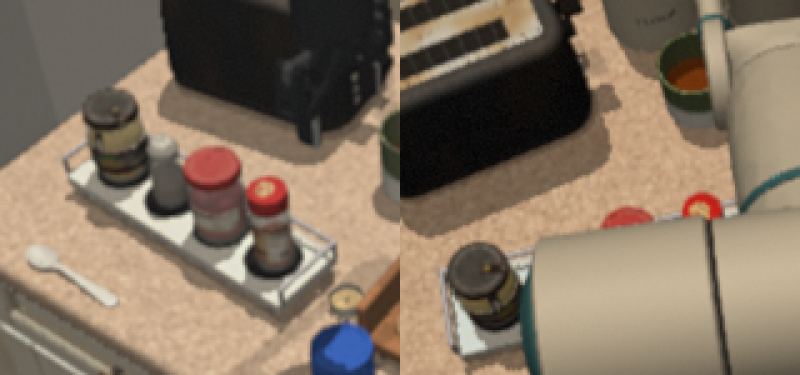

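All four stand upright on the white rack. In the scene crop they run left to right: dark-lid (115,140), salt (168,175), jam (215,195), spice (272,225). Each is on its pad, and the gripper is clear of everything.

```bash
python3 -c "
from rig import manip
print(manip.sign_off())"
```

```text
the job is handed in; nothing more can be done
None
```

The condiment row now stands reversed on the white rack (left to right: dark-lid jar, salt shaker, jam jar, spice jar), all upright on their pads in the final camera view; I handed the job in at about 27 s, and the hand-in returned no verdict.

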